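# Tip the sorted hardware out of the tailgate tray into the bin

## Robot

A 7-joint arm with a two-finger parallel gripper is mounted at the origin on the work surface. World frame = base frame: x ahead of the robot, y to its left, z up, the work surface at z = 0. Lengths are in mm, angles in rad, forces in N, time in s.
With the tool pointing down it reaches from about 400 to 875 mm from the base axis. Payload 19.3 kg.
Tool frame: the origin (TCP) lies between the finger pads; the fingertips stand 25 mm ahead of it and the grasp point (between the pads) lies 6 mm ahead of it; z points along the fingers, y is the direction in which the jaws open and shut (so a half turn about z gives the same grasp; the last joint's range is limited). The gripper opens to 85 mm and grips with 20 to 120 N. Pads are 22 mm wide; open, the fingers measure 114 mm over their backs; the gripper's body (76 mm by 85 mm) begins 54 mm behind the grasp point. The pads swing forward as they close: fully open they stand 13 mm farther back than shut.
Start: joints at [-1.304, 0.521, -0.036, 1.599, 0.021, 1.021, -0.113], TCP at [206.561, 589.871, 256.291] pointing down, gripper open.
Joint ranges: [-2.91, 2.91], [-0.3, 2.13], [-1.5, 1.42], [0.17, 2.43], [-1.26, 4.41], [0.16, 1.93], [-2.52, 2.52]. Speed limits (rad/s): [1.89, 1.89, 2.39, 2.39, 3.01, 3.01, 3.01].

## Interface

Orientations are given as a unit quaternion [w, x, y, z].
In Python, from station import get_state, imaging, manip gives the robot as it stands.
- The arm moves only by the shell command python3 -m handwheel 'ROWS' [FORCE]. ROWS is JSON, a list of rows, each a list of 7 numbers: the finger opening in cm, from 0 to 8.54, then the shift along the tool's x, y, z in cm, then the turn, a rotation vector about the tool's x, y, z in degrees. In form: [[fingers, tx, ty, tz, rx, ry, rz], ...]. A call has 1 to 12 rows; each row is the pose to reach, as a shift and turn from the pose measured when the call began, along the tool's axes at that moment; what a row does not reach only later rows make up. A row lasts 1/12 s, in which the tool goes at most 41.7 mm and 7.16 degrees, less where a joint would pass 70% of its speed; a pose out of reach is approached as far as the arm can. A call with a gripper value outside its range is refused whole. The fingers move at their own pace and stop on an object; FORCE is the grip in N (left out, the last holds). Time passes only in rows, so rows that repeat a pose let the fingers close. It gives the time, the measured TCP pose, the force and the opening at its end, in the units of the state.
- get_state(): the state, without advancing time (a new reading comes with each control period).
- imaging.camera(name): name is "scene" or "side" or "wrist"; returns the picture (384x512x3 uint8, blue, green, red); there is no depth.
- imaging.camera_model(name): a dict with "K" (3x3 intrinsics, pixels), "distortion" ([k1, k2, p1, p2, k3] as OpenCV has them; the pictures are not rectified), "pose" (4x4, takes a point from camera to world coordinates). Camera axes: x right, y up, looking along -z (the intrinsics and any distortion apply to the point x, -y, -z); pixel columns grow to the right and rows downward; lengths in mm; the calibration is good to about 2 mm. A picture is of the moment at which its call begins: read the wrist's pose just before it. camera_model takes no time and is no camera call; for the wrist camera it gives the pose at the moment of the call.
- manip.close_job(): hands the job in, once; it reports no verdict.
The state is a dict: "t": time; "joints": joint angles; "qd": joint speeds; "tau": joint torques, N m; "tcp_pos": TCP position; "eef_rot": TCP orientation; "force": force on the tool from outside, world axes, zero at the start; "wrist_torque": the same for the moment, N m; "finger_gap": finger opening in mm.
Only numpy, scipy, OpenCV 4.12 (cv2) and the standard library are available. Lean on these libraries where they do the work, as an engineer would, in place of code of your own. Each camera call takes 0.05 s, during which the arm holds its last target.

## Task

Lower the tray's end gate all the way with its side lever while the tray still lies flat, then lift the tray by its rear bar so that all the nuts and brackets slide out over the gate into the grey bin, and let the tray gently back down flat, leaving the gate down. Do not touch the hardware with the gripper, and leave the bin and the other things on the bench where they are.

Things in the scene. Friction and masses are not known exactly. Their poses are not given: they have to be found in the camera images.
- stand: Fixed dark steel stand that carries the tipping tray. Origin: on the bench directly below the middle of the tray's hinge axis. Its x axis (level) points along the tray from the rear bar to the gate end and on to the bin; its y axis points to the lever side; z up. Base plate 210 x 180 mm behind the origin, two uprights at y = +-79 mm reaching 145 mm height. The level tray hinge axis is parallel to y, at x = 0, z = 130 mm.
- tray (a joint): Tilt of the aluminium tray about its hinge at the gate end, rad: 0 = lying flat on its rest, grows as the rear bar is lifted, stop at 1.0. Tray outside 170 long x 140 wide x 50 mm high, walls and floor 5 mm, open top, gate end at the hinge; weighs 0.4 to 0.65 kg, plus up to 0.65 kg of parts. It falls back under its own weight if let go raised. The parts start to slide at about 0.45 to 0.65 rad and have all slid out by 0.9.
- tray_handle (a point): Middle of the tray's rear bar: a round steel bar 12 mm thick, 110 mm long, parallel to the stand's y axis, 58 mm behind the tray's rear wall (two arms join its ends to the wall). In the tray's frame it lies 228 mm behind the hinge axis and 45 mm above it (in the stand's frame at tilt 0: x = -228, z = 175 mm), and swings up about the hinge axis. The bar can turn between gripper pads.
- gate (a joint): Opening of the end gate relative to the tray, rad: 0 = upright, shut (it may start up to 0.12 open); pi/2 = fully lowered, level with the tray floor, at its stop. Hinge axis parallel to the stand's y at the end of the tray floor's upper face (5 mm above the tray's hinge axis). Stiff hinge (about 0.1 N m): it stays where it is put. Pushing the lever on past its stop would lever the tray up off its rest.
- gate_hinge (a point): Middle of the gate's hinge line (stand x = 0, y = 0, z = 135 mm when the tray is flat).
- gate_peg (a point): Grip point on the gate lever's peg: a round steel peg 12 mm thick, parallel to the stand's y axis, sticking outwards 60 mm from the lever arm (y = 94 to 154 mm), this point at y = 130 mm. The lever turns with the gate: this point is 70 mm above the hinge line when shut (2.5 mm towards the bin), and swings over towards the bin (stand +x) and down to hinge height when lowered. The peg can turn between gripper pads.
- bin: Loose grey plastic bin under the gate end, 200 (its x) x 180 (its y) x 60 mm high, walls 5 mm, open top, 0.7 kg. Origin: centre of its underside.
- nut1: Loose big steel hex nut in the tray, 41 mm across, 18 mm high. Origin: centre of its underside.
- nut2: Loose big steel hex nut in the tray, 41 mm across, 18 mm high. Origin: centre of its underside.
- nut3: Loose big steel hex nut in the tray, 41 mm across, 18 mm high. Origin: centre of its underside.
- bracket1: Loose dark steel angle bracket in the tray, 36 x 28 mm foot, 32 mm high, 5 mm thick. Origin: centre of the foot's underside.
- bracket2: Loose dark steel angle bracket in the tray, 36 x 28 mm foot, 32 mm high, 5 mm thick. Origin: centre of the foot's underside.
- jar: Glass jar, 60 mm across, 90 mm high; leave where it is. Origin: centre of its underside.
- tape: Roll of tape lying flat, 90 mm across, 30 mm high; leave where it is. Origin: centre of its underside.
- can: Spray can, 52 mm across, 150 mm high, beyond the bin; leave where it is. Origin: centre of its underside.
- screwdriver: Screwdriver lying on the bench; leave where it is. Origin: its middle, on the bench.
- wrench: Wrench lying on the bench; leave where it is. Origin: its middle, on the bench.
- mug: White mug, 80 mm across, 90 mm high; leave where it is. Origin: centre of its underside.
Not all that is in view belongs to the job. What is shaped like the nut3 but orange is not meant.

How it is judged (in metres and radians):
On the way, in this order (a step that is already met when the one before it is completed fails the run):
1. the gate is fully lowered (over 1.45 rad) while the tray lies flat (under 0.1 rad) (value of joint gate above 1.45 rad and value of joint tray below 0.1 rad), for 0.2 s.
2. all five parts are in the bin while the tray is still tipped (over 0.3 rad) (value of joint tray above 0.3 rad and z of each of nut1, nut2, nut3, bracket1, bracket2 in the frame of bin below 0.055 m and x of nut1 in the frame of bin between -0.1 and 0.1 m and y of nut1 in the frame of bin between -0.09 and 0.09 m and x of nut2 in the frame of bin between -0.1 and 0.1 m and y of nut2 in the frame of bin between -0.09 and 0.09 m and x of nut3 in the frame of bin between -0.1 and 0.1 m and y of nut3 in the frame of bin between -0.09 and 0.09 m and x of bracket1 in the frame of bin between -0.1 and 0.1 m and y of bracket1 in the frame of bin between -0.09 and 0.09 m and x of bracket2 in the frame of bin between -0.1 and 0.1 m and y of bracket2 in the frame of bin between -0.09 and 0.09 m), for 0.1 s.
At the end, for the whole second after the job is handed in: All three nuts and both brackets lie at rest inside the bin, below its rim; the tray is back flat (within 0.04 rad), the gate still lowered (over 1.4 rad), and the bin is upright and within 30 mm of where it stood (z of each of nut1, nut2, nut3, bracket1, bracket2 in the frame of bin below 0.055 m and x of nut1 in the frame of bin between -0.1 and 0.1 m and y of nut1 in the frame of bin between -0.09 and 0.09 m and x of nut2 in the frame of bin between -0.1 and 0.1 m and y of nut2 in the frame of bin between -0.09 and 0.09 m and x of nut3 in the frame of bin between -0.1 and 0.1 m and y of nut3 in the frame of bin between -0.09 and 0.09 m and x of bracket1 in the frame of bin between -0.1 and 0.1 m and y of bracket1 in the frame of bin between -0.09 and 0.09 m and x of bracket2 in the frame of bin between -0.1 and 0.1 m and y of bracket2 in the frame of bin between -0.09 and 0.09 m and linear speed of each of nut1, nut2, nut3, bracket1, bracket2 below 0.03 m/s and value of joint tray below 0.04 rad and value of joint gate above 1.4 rad and distance of bin from where it was at the start of the episode below 0.03 m and angle between bin's own z axis and vertical below 0.1 rad); the robot touches nothing.
It fails at once if the tray is tipped (over 0.2 rad) with the gate not lowered (under 1.3 rad) (value of joint tray above 0.2 rad and value of joint gate below 1.3 rad).
It fails at once if the tray falls back or is slammed down (faster than 1.3 rad/s while over 0.08 rad) (velocity of joint tray below -1.3 rad/s and value of joint tray above 0.08 rad).
It fails at once if the gripper touches a nut or bracket (contact force between the fingers and nut1 above 0.5 N or contact force between the fingers and nut2 above 0.5 N or contact force between the fingers and nut3 above 0.5 N or contact force between the fingers and bracket1 above 0.5 N or contact force between the fingers and bracket2 above 0.5 N).
It fails at once if another thing on the bench is shifted by more than 30 mm (distance of any of jar, tape, can, screwdriver, wrench, mug from where it was at the start of the episode above 0.03 m).
It also fails if it takes over 58 s, if anything falls off the work surface, if the arm or the gripper's body presses on something with over 40 N, if the wrist force passes 120 N, or if a joint passes its speed limit or range.

## Working session

There is one attempt and no reset: what is moved stays moved. The work goes in short steps, Python scripts to look and compute and a shell command to move; the robot and the scene stay as the last step left them, time stands still between calls to the robot, and variables do not carry over. Pictures are saved under pics/ and viewed, and the job is handed in when it is done.

```bash
ls; mkdir -p pics
python3 - <<'E'
from station import get_state, imaging
import cv2, json
s=get_state(); print(s)
for n in ["scene","side","wrist"]:
    m=imaging.camera_model(n); print(n,m)
    cv2.imwrite(f"pics/{n}0.png",imaging.camera(n))
E
```

```text
pics
{'t': 0.0, 'joints': array([-1.30421215,  0.52202948, -0.03636117,  1.6000073 ,  0.02120034,
        1.02107378, -0.11276978]), 'qd': array([-0.00283707,  0.00174592, -0.00012596,  0.00100141, -0.00081846,
        0.00066904, -0.00126438]), 'tau': array([-1.53287678e-03, -9.27125001e+01,  1.97875321e+00, -3.69916821e+01,
        1.76579825e-02,  8.36444960e-03, -2.35725798e-05]), 'tcp_pos': array([206.44688394, 589.59536206, 255.71594198]), 'eef_rot': array([-6.34669733e-05,  1.67572877e-01,  9.85859529e-01, -5.62947110e-04]), 'force': array([0.07666896, 0.17565223, 0.020366  ]), 'wrist_torque': array([ 0.01691164,  0.05161562, -0.00334131]), 'finger_gap': 85.5454193835911}
scene {'K': array([[407.22564674,   0.        , 253.02312617],
       [  0.        , 407.22564674, 186.47757743],
       [  0.        ,   0.        ,   1.        ]]), 'distortion': array([0.00501046, 0.        , 0.        , 0.        , 0.        ]), 'pose': array([[-5.12947165e-01, -5.95162599e-01,  6.18600587e-01,
         1.27735089e+03],
       [ 8.58404641e-01, -3.51295758e-01,  3.73808457e-01,
         3
[... 691 characters left out ...]
1708413e+03],
       [ 0.00000000e+00,  0.00000000e+00,  0.00000000e+00,
         1.00000000e+00]])}
wrist {'K': array([[286.3276035 ,   0.        , 253.96444504],
       [  0.        , 286.3276035 , 198.6431269 ],
       [  0.        ,   0.        ,   1.        ]]), 'distortion': array([-0.0058169,  0.       ,  0.       ,  0.       ,  0.       ]), 'pose': array([[ 3.30480295e-01, -9.02187529e-01, -2.77201077e-01,
         1.34758197e+02],
       [ 9.43812605e-01,  3.15675798e-01,  9.78087822e-02,
         6.14527263e+02],
       [-7.36192218e-04, -2.93949746e-01,  9.55820592e-01,
         3.73162665e+02],
       [ 0.00000000e+00,  0.00000000e+00,  0.00000000e+00,
         1.00000000e+00]])}
```

View pics/scene0.png

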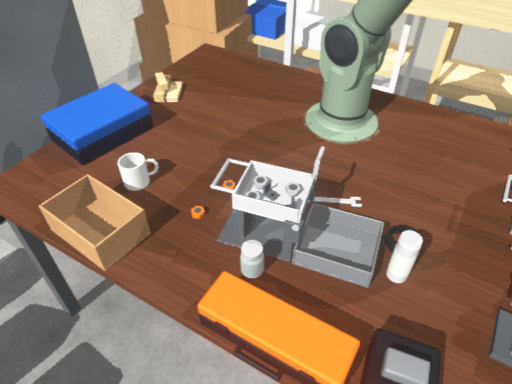

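View pics/side0.png

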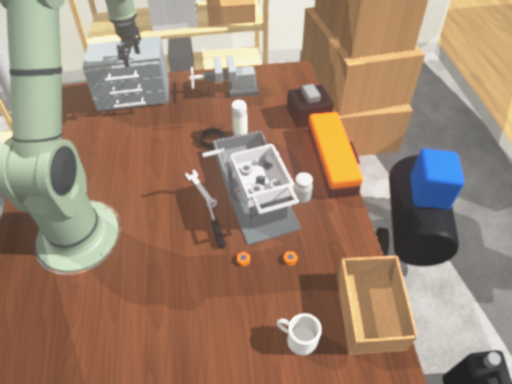

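View pics/wrist0.png

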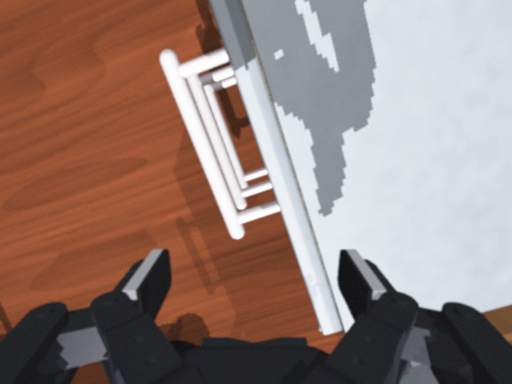

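Run:
```python
import cv2
a=cv2.imread("pics/scene0.png")[135:295,190:440]; cv2.imwrite("pics/sc_z.png",cv2.resize(a,(800,512),interpolation=cv2.INTER_CUBIC))
a=cv2.imread("pics/side0.png")[110:270,170:350]; cv2.imwrite("pics/si_z.png",cv2.resize(a,(675,600),interpolation=cv2.INTER_CUBIC))
```

```text
(no output)
```

View pics/sc_z.png

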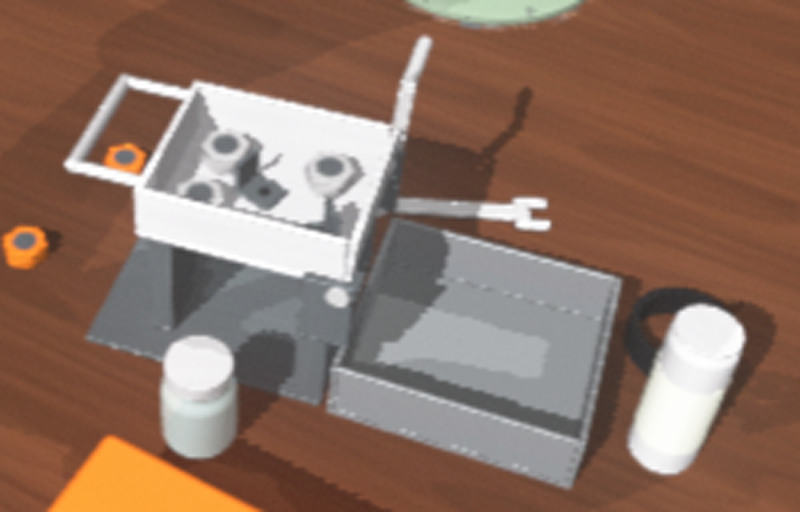

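View pics/si_z.png

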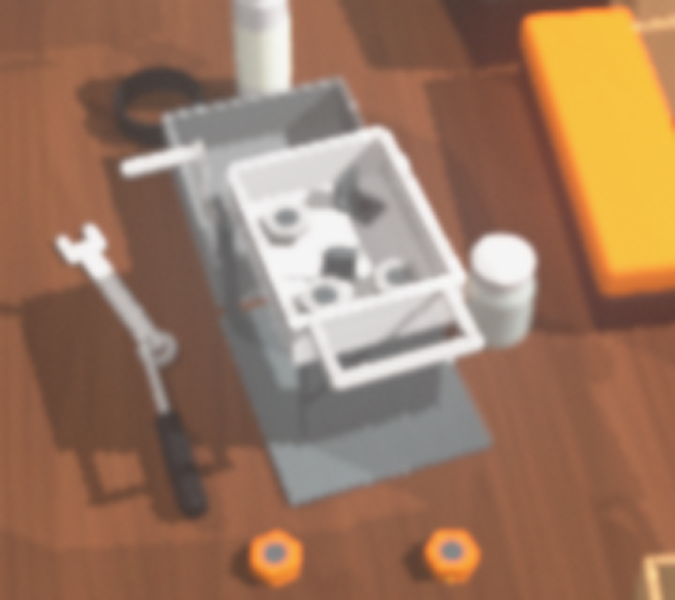

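```bash
cat > h.py <<'E'
import numpy as np, cv2
from station import get_state, imaging
def ray(name,uv,m=None):
    m=m or imaging.camera_model(name)
    p=cv2.undistortPoints(np.array([[uv]],float),m["K"],m["distortion"])[0,0]
    d=m["pose"][:3,:3]@np.array([p[0],-p[1],-1.]); return m["pose"][:3,3],d/np.linalg.norm(d)
def plane(name,uv,z,m=None):
    o,d=ray(name,uv,m); return o+d*(z-o[2])/d[2]
def tri(a,b):
    (o1,d1),(o2,d2)=a,b
    A=np.stack([d1,-d2],1); t=np.linalg.lstsq(A,o2-o1,rcond=None)[0]
    p,q=o1+d1*t[0],o2+d2*t[1]; return (p+q)/2,np.linalg.norm(p-q)
def proj(name,P,m=None):
    m=m or imaging.camera_model(name); R=m["pose"][:3,:3]; c=R.T@(np.array(P,float)-m["pose"][:3,3])
    c=np.array([[c[0],-c[1],-c[2]]]); return cv2.projectPoints(c,np.zeros(3),np.zeros(3),m["K"],m["distortion"])[0][0,0]
E
python3 - <<'E'
from h import *
np.set_printoptions(precision=1,suppress=True)
S=lambda x,y:(190+(x+.5)/3.2-.5,135+(y+.5)/3.2-.5); D=lambda x,y:(170+(x+.5)/3.75-.5,110+(y+.5)/3.75-.5)
for n,s,d in [("barR",(123,80),(338,380)),("barF",(73,163),(477,346)),("peg tip",(426,42),(125,168)),
 ("rimRR",(193,85),(296,325)),("rimRF",(138,190),(460,280)),("rimFR",(397,125),(232,168)),("rimFF",(352,278),(383,130)),
 ("bin1",(398,222),(165,118)),]:
    a=ray("scene",S(*s));b=ray("side",D(*d)); print(n,*tri(a,b))
for n,s in [("pl1",(88,337)),("pl2",(322,402))]: print(n,plane("scene",S(*s),4))
for n,s in [("plS1",(293,503)),("plS2",(490,440))]: print(n,plane("side",D(*s),4))
for n,s in [("binFF",(572,487)),("binFnear",(330,408)),]: print(n,plane("scene",S(*s),0))
for n,s in [("bin rim",(398,222)),("",(620,278)),("",(580,440)),("",(333,367))]: print(n,plane("scene",S(*s),60))
E
```

```text
barR [ 583.1 -116.   175. ] 1.4583505347922596
barF [689.8 -95.9 173.2] 6.098490809356793
peg tip [440.   96.8 203.5] 1.9169512031703755
rimRR [558.9 -60.7 175.6] 0.9730696693967232
rimRF [689.7 -32.8 175.4] 3.492993012979867
rimFR [525.  109.9 179.7] 5.967806222009539
rimFF [664.7 148.2 159. ] 12.59467931473021
bin1 [515.8 161.6 137.6] 111.00497541947416
pl1 [719.7 -71.1   4. ]
pl2 [677.6 133.9   4. ]
plS1 [ 547.1 -110.8    4. ]
plS2 [720.4 -71.6   4. ]
binFF [647.3 337.9   0. ]
binFnear [676.9 141.2   0. ]
bin rim [509.8 119.3  60. ]
 [474.4 307.4  60. ]
 [647.6 332.4  60. ]
 [681.1 141.8  60. ]
```

The drawer-cabinet handles, the wrench and screwdriver could pass for the bars. The rear bar is the white U at scene (229,160–190) and side (280,205). The peg is the white stub from the lever at scene (321,150) and side (206,154). The zoomed crops confirm both, and the orange nuts at side (243,259) and (290,257) are ruled out. From these I get the stand origin near (590,116), yaw 11.7° and stand x = (-0.203, 0.979). The two-view heights (bar 174, peg 204) match the spec.

```bash
python3 -m handwheel '[[5,0,0,-4,0,0,0],[5,0,0,-8,0,0,0],[5,-3,-3,-8,0,0,-3],[5,-6,-6,-8,0,0,-6],[5,-9,-9,-8,0,0,-9],[5,-12,-11.5,-8,0,0,-12],[5,-15,-14,-8,0,0,-15],[5,-18,-17,-8,0,0,-18],[5,-21,-20,-8,0,0,-21],[5,-24,-23,-8,0,0,-24],[5,-27,-26,-8,0,0,-27],[5,-30,-29,-8,0,0,-31]]' 30
python3 - <<'E'
from h import *
s=get_state();print(s['joints'],s['tcp_pos'],s['eef_rot'])
R=cv2.Rodrigues(np.zeros(3))[0]
from scipy.spatial.transform import Rotation as T
q=s['eef_rot'];R=T.from_quat([q[1],q[2],q[3],q[0]]).as_matrix();print(R)
print("target", R.T@(np.array([461.5,95,300])-s['tcp_pos']), "yaw",np.degrees(np.arctan2(R[1,1],R[0,1])))
E
```

```text
t: 1.15
tcp_pos: [392.5, 218.3, 336.2]
eef_rot: [-0.0, -0.103, 0.995, -0.0]
force: [1.2, 0.3, 0.3]
finger_gap: 50.4
[-0.69691468  0.1467278   0.06456896  1.93496091 -0.01035002  1.06059936
  1.14933309] [392.50648727 218.27802601 336.2316547 ] [-5.86256836e-05 -1.03074800e-01  9.94673570e-01 -2.67142907e-04]
[[-9.78751164e-01 -2.05051589e-01 -6.15554326e-05]
 [-2.05051527e-01  9.78751029e-01 -5.43525640e-04]
 [ 1.71698239e-04 -5.19354317e-04 -9.99999850e-01]]
target [ -42.2553544  -134.78690713   36.29440712] yaw 101.83252067348143
```

```bash
python3 -m handwheel '[[5,-1,-3.5,0,0,0,0],[5,-2,-7,0,0,0,0],[5,-3,-10,1,0,0,0],[5,-4.2,-13.5,2,0,0,0],[5,-4.2,-13.5,2.5,0,0,0],[5,-4.2,-13.5,2.5,0,0,0],[5,-4.2,-13.5,2.5,0,0,0]]'
python3 - <<'E'
from h import *
cv2.imwrite("pics/w1.png",imaging.camera("wrist"));cv2.imwrite("pics/s1.png",imaging.camera("scene"))
m=imaging.camera_model("wrist");s=get_state();print(s['tcp_pos'],m['pose'])
for P in [(461.5,95,205),(636.3,-107,175),(590,116,135)]: print(proj("wrist",P))
E
```

```text
t: 1.73
tcp_pos: [461.0, 95.0, 311.1]
eef_rot: [-0.0, -0.103, 0.995, -0.0]
force: [-0.2, 0.6, 0.1]
finger_gap: 49.9
[461.05274772  95.69941643 311.62069501] [[-2.06498905e-01 -9.35184863e-01 -2.87728125e-01  3.86683637e+02]
 [ 9.78446828e-01 -1.97394886e-01 -6.06388026e-02  8.02492881e+01]
 [-8.75701401e-05 -2.94048518e-01  9.55790490e-01  4.28991136e+02]
 [ 0.00000000e+00  0.00000000e+00  0.00000000e+00  1.00000000e+00]]
[252.75733114 207.1351992 ]
[ 33.29240525 313.13554378]
[248.1195814  291.39768787]
```

View pics/w1.png

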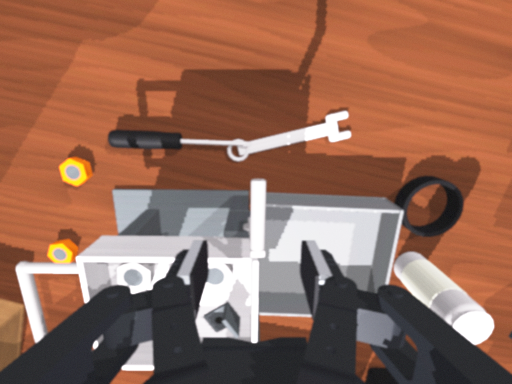

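View pics/s1.png

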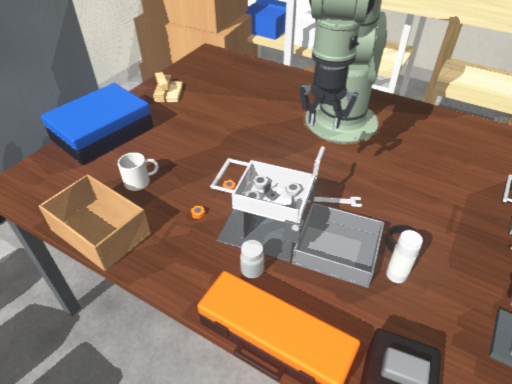

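The wrist view shows the peg upright at column about 258 (rows 180–255), the tray rim below left and the bin to the right. I'll work out its position by ray.

Run:
```python
from h import *
np.set_printoptions(precision=1,suppress=True)
im=cv2.imread("pics/w1.png"); g=im.min(2)
for r in (190,205,220,235):
    c=np.where(g[r,235:285]>150)[0]+235; print(r,c.min(),c.max())
O=np.array([590,116.3]);X=np.array([-.203,.979]);Y=np.array([-.979,-.203])
st=lambda p:((p[:2]-O)@X,(p[:2]-O)@Y,p[2])
for uv in [(258.5,181),(259,207),(259,235)]:
    p=plane("wrist",uv,205); print(p,np.array(st(p)))
# bar & rim
for uv,z in [((19,266),175),((79,255),180),((79,266),175),((110,237),180),((254,240),180),((265,205),60),((403,205),60)]:
    p=plane("wrist",uv,z);print(uv,p,np.array(st(p)))
# tcp
s=get_state();print(np.array(st(s['tcp_pos'])))
```

```text
190 251 265
205 251 284
220 249 280
235 250 284
[438.9  95.  205. ] [  9.8 152.3 205. ]
[460.3 100.  205. ] [ 10.4 130.3 205. ]
[484.9 105.3 205. ] [ 10.6 105.1 205. ]
(19, 266) [ 581.2 -120.1  175. ] [-229.7   56.6  175. ]
(79, 255) [552.7 -58.4 180. ] [-163.4   71.9  180. ]
(79, 266) [568.6 -60.8 175. ] [-169.    56.9  175. ]
(110, 237) [527.2 -30.  180. ] [-130.5   91.1  180. ]
(254, 240) [501.9 104.6 180. ] [  6.4  88.6 180. ]
(265, 205) [503.5 120.2  60. ] [21.4 83.9 60. ]
(403, 205) [464.8 303.8  60. ] [209.   84.5  60. ]
[  6.  130.4 311.6]
```

Run:
```python
import cv2
a=cv2.imread("pics/w1.png")[160:380,0:420]; cv2.imwrite("pics/w1z.png",cv2.resize(a,(800,419),interpolation=cv2.INTER_CUBIC))
```

```text
(no output)
```

View pics/w1z.png

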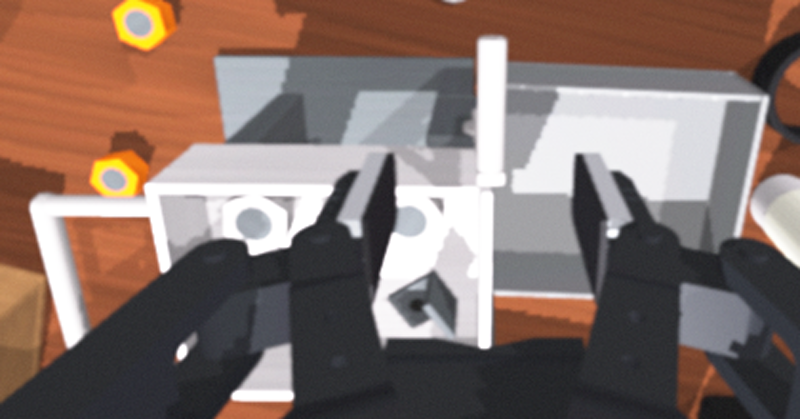

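```bash
python3 -m handwheel '[[5,0,0.4,2,0,0,0],[5,0,0.4,4.5,0,0,0],[5,0,0.4,7,0,0,0],[5,0,0.4,9,0,0,0],[5,0,0.4,10,0,0,0],[5,0,0.4,10,0,0,0],[3,0,0.4,10,0,0,0],[2,0,0.4,10,0,0,0],[1,0,0.4,10,0,0,0],[0.5,0,0.4,10,0,0,0],[0.5,0,0.4,10,0,0,0],[0.5,0,0.4,10,0,0,0]]' 30
python3 - <<'E'
from h import *
cv2.imwrite("pics/w2.png",imaging.camera("wrist"));cv2.imwrite("pics/s2.png",imaging.camera("side"))
s=get_state();print(s['t'],s['tcp_pos'],s['force'],s['finger_gap'])
E
```

```text
t: 2.83
tcp_pos: [460.6, 99.9, 212.5]
eef_rot: [0.001, -0.104, 0.995, 0.0]
force: [-1.5, 0.4, 8.4]
finger_gap: 10.7
2.9333 [460.64793454  99.84728803 212.4819198 ] [-1.57850746  0.78597569  8.39589337] 10.774032681920936
```

View pics/w2.png

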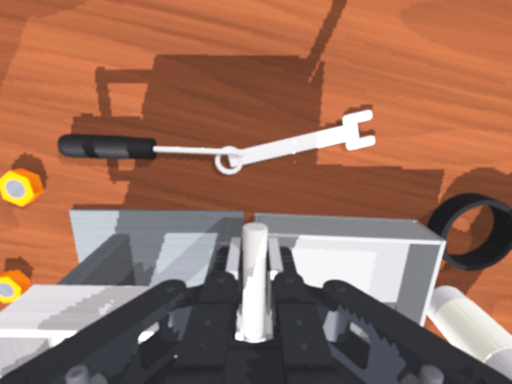

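The peg is between the pads at (255,240) with a gap of 10.8 mm. Next I'll swing it along the arc.

```bash
python3 -m handwheel '[[0.5,0,0.62,0.12,0,0,0],[0.5,0,1.29,0.32,0,0,0],[0.5,0,1.94,0.58,0,0,0],[0.5,0,2.56,0.91,0,0,0],[0.5,0,3.14,1.29,0,0,0],[0.5,0,3.68,1.74,0,0,0],[0.5,0,4.17,2.23,0,0,0],[0.5,0,4.62,2.78,0,0,0],[0.5,0,5.01,3.36,0,0,0],[0.5,0,5.33,3.97,0,0,0],[0.5,0,5.59,4.62,0,0,0],[0.5,0,5.79,5.3,0,0,0]]'
python3 - <<'E'
from h import *
cv2.imwrite("pics/w3.png",imaging.camera("wrist"));cv2.imwrite("pics/s3.png",imaging.camera("side")[110:270,170:350])
s=get_state();print(s['t'],s['tcp_pos'],s['force'],s['finger_gap'])
E
```

```text
t: 3.93
tcp_pos: [449.1, 157.5, 159.1]
eef_rot: [0.001, -0.104, 0.995, 0.001]
force: [4.1, 3.1, 6.0]
finger_gap: 11.0
4.0333 [449.01631399 157.59713686 158.51434613] [6.0022889  4.71085132 0.15285108] 10.933854122223359
```

View pics/w3.png

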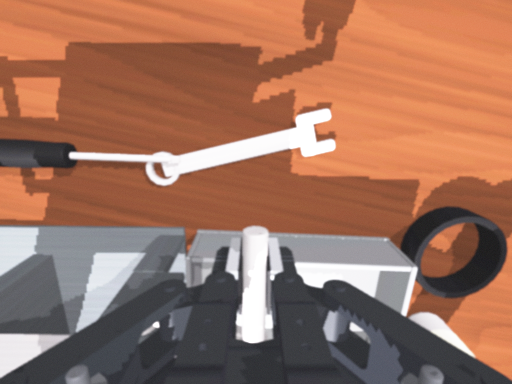

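View pics/s3.png

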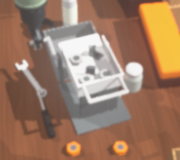

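```bash
python3 -m handwheel '[[0.5,0,0.06,0.35,0,0,0],[0.5,0,0.1,0.7,0,0,0],[0.5,0,0.13,1.05,0,0,0],[0.5,0,0.15,1.4,0,0,0],[0.5,0,0.15,1.65,0,0,0],[0.5,0,0.15,1.75,0,0,0],[0.5,0,0.15,1.75,0,0,0]]'
python3 - <<'E'
from h import *
a=imaging.camera("scene")[135:295,190:440];cv2.imwrite("pics/sc4.png",cv2.resize(a,(800,512),interpolation=cv2.INTER_CUBIC))
s=get_state();print(s['t'],s['tcp_pos'],s['force'],s['finger_gap'])
E
```

```text
t: 4.62
tcp_pos: [448.6, 160.3, 140.5]
eef_rot: [0.001, -0.105, 0.995, 0.001]
force: [1.5, 8.9, 2.5]
finger_gap: 11.3
4.6667 [448.54722292 160.26488946 140.5511499 ] [2.32112531 9.42511129 1.62784161] 10.926994956820137
```

View pics/sc4.png

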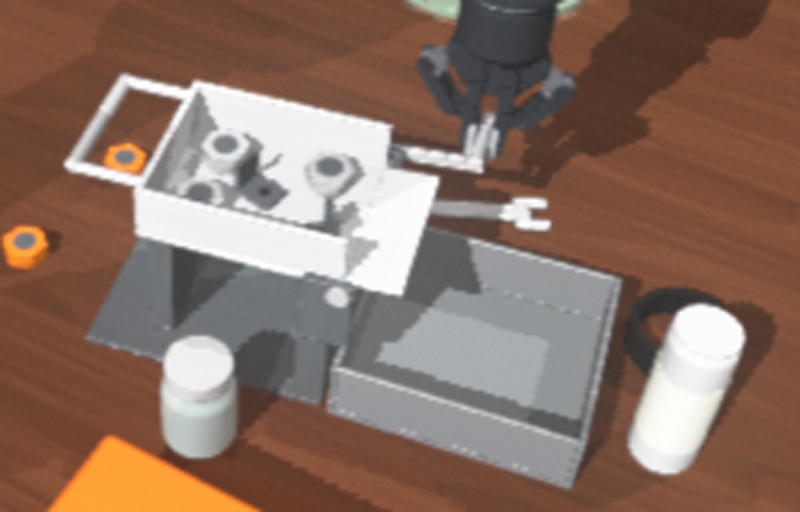

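The gate lies open toward the bin, its edge at crop (405,290)–(437,178), and the tray is still flat with the bar pixels unchanged. I'll nudge it down 2 mm to feel for the stop.

```bash
python3 -m handwheel '[[0.5,0,-0.1,0.1,0,0,0],[0.5,0,-0.1,0.2,0,0,0],[0.5,0,-0.1,0.2,0,0,0]]'; python3 -c "
from h import *
s=get_state();print(s['tcp_pos'],s['force'],s['finger_gap'])"
```

```text
t: 4.92
tcp_pos: [448.6, 160.4, 138.1]
eef_rot: [0.001, -0.105, 0.994, 0.002]
force: [1.9, 7.9, 1.9]
finger_gap: 11.0
[448.55115553 160.35659202 138.077627  ] [1.93653221 7.93523222 1.89263819] 10.978138733309361
```

```bash
python3 -m handwheel '[[0.5,0,0,0.1,0,0,0],[0.5,0,0,0.2,0,0,0],[0.5,0,0,0.2,0,0,0]]'
python3 - <<'E'
from h import *
a=imaging.camera("scene")[135:295,190:440];cv2.imwrite("pics/sc5.png",cv2.resize(a,(800,512),interpolation=cv2.INTER_CUBIC))
a=imaging.camera("side")[110:270,170:350];cv2.imwrite("pics/si5.png",cv2.resize(a,(675,600),interpolation=cv2.INTER_CUBIC))
s=get_state();print(s['tcp_pos'],s['force'],s['finger_gap'])
E
```

```text
t: 5.17
tcp_pos: [448.5, 160.6, 135.7]
eef_rot: [0.001, -0.105, 0.994, 0.002]
force: [5.4, 3.6, -0.3]
finger_gap: 10.4
[448.56065795 160.54558924 135.75595924] [3.95242782 3.12967552 0.37789596] 10.698389260448176
```

View pics/sc5.png

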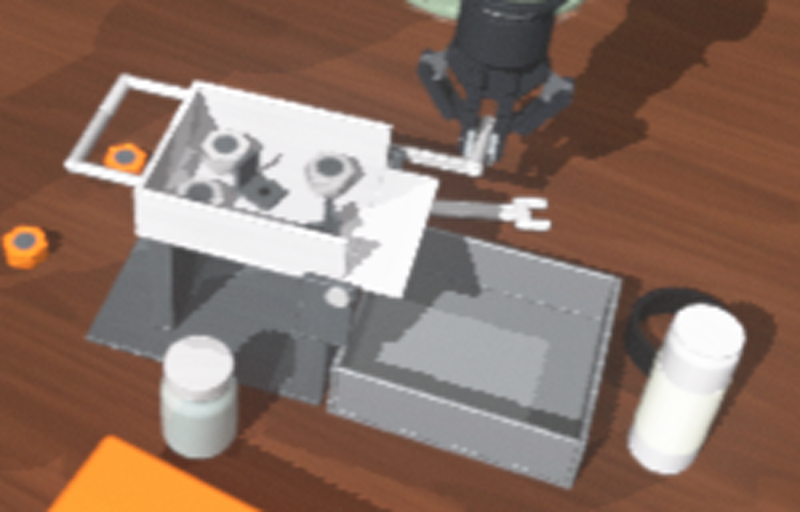

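View pics/si5.png

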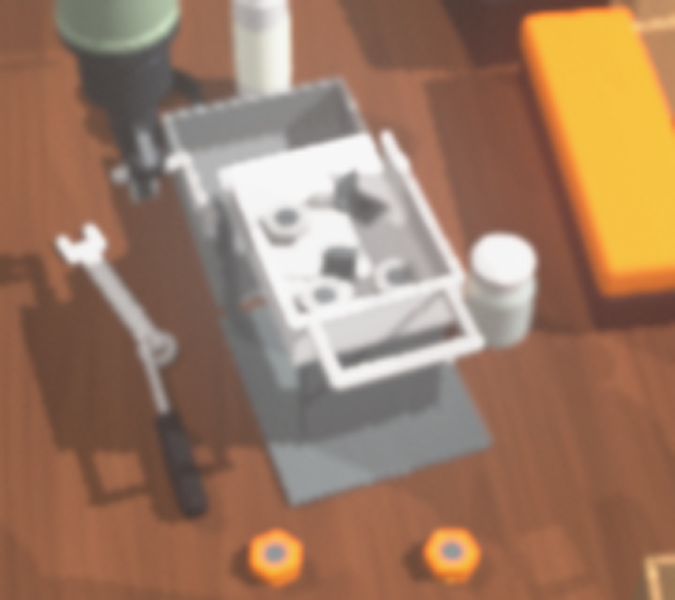

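```bash
python3 - <<'E'
from h import *
np.set_printoptions(precision=1,suppress=True)
O=np.array([590,116.3]);X=np.array([-.203,.979]);Y=np.array([-.979,-.203])
W=lambda x,y,z:np.r_[O+x*X+y*Y,z]
Z=lambda n,P:((proj(n,P)-([190,135] if n=="scene" else [170,110])+.5)*(3.2 if n=="scene" else 3.75))
for g in (1.3,1.4,1.5,1.571,1.65):
    s,c=np.sin(g),np.cos(g)
    x,z=70*s+2.5*c,135+70*c-2.5*s
    # peg inner end + gate plate outer edge: 45mm
    print(g,"peg94",Z("scene",W(x,94,z)),Z("side",W(x,94,z)),"gate corners",Z("scene",W(45*s,65,135+45*c)),Z("scene",W(45*s,-65,135+45*c)),Z("side",W(45*s,65,135+45*c)))
E
python3 - <<'E'
import cv2
a=cv2.imread("pics/sc5.png")[80:320,340:560]; cv2.imwrite("pics/sc5z.png",cv2.resize(a,(550,600),interpolation=cv2.INTER_CUBIC))
E
```

```text
1.3 peg94 [471.4 146.8] [178.2 149.4] gate corners [434.1 166.7] [398.4 279.5] [219.2 164.1]
1.4 peg94 [471.8 153.2] [178.4 154. ] gate corners [434.7 170.8] [399.1 283.7] [219.1 166.9]
1.5 peg94 [471.4 159.4] [178.8 159.3] gate corners [434.7 174.9] [399.2 287.8] [219.2 170.1]
1.571 peg94 [470.5 163.7] [179.2 163.3] gate corners [434.3 177.7] [398.9 290.6] [219.4 172.6]
1.65 peg94 [469.2 168.4] [179.8 168.1] gate corners [433.7 180.7] [398.3 293.6] [219.7 175.6]
```

View pics/sc5z.png

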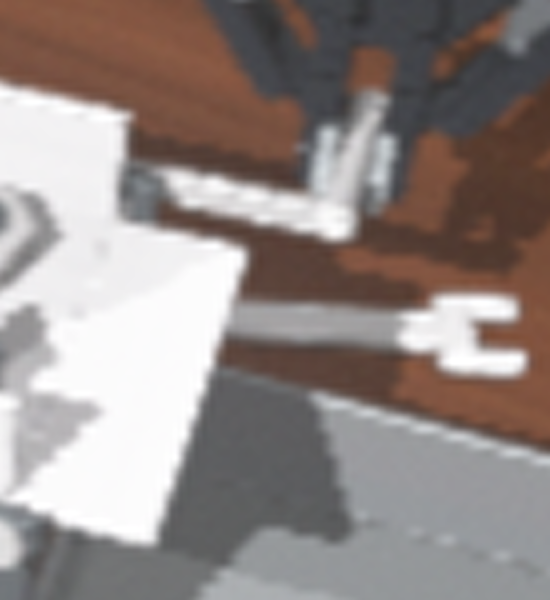

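Run:
```python
import cv2,numpy as np
a=cv2.imread("pics/sc4.png");b=cv2.imread("pics/sc5.png")
d=cv2.absdiff(a,b).max(2); 
for n,(x0,x1,y0,y1) in dict(gate=(350,445,165,300),arm=(395,480,140,180),bar=(60,190,70,190),tray=(140,400,80,280)).items(): print(n,d[y0:y1,x0:x1].max(),d[y0:y1,x0:x1].mean(), (d[y0:y1,x0:x1]>40).sum())
cv2.imwrite("pics/d45.png",cv2.resize(np.hstack([a[80:320,360:560],b[80:320,360:560]]),(800,480)))
```

```text
gate 120 4.124834307992202 233
arm 153 22.469117647058823 645
bar 16 1.5309615384615385 0
tray 34 1.3724038461538461 0
```

View pics/d45.png

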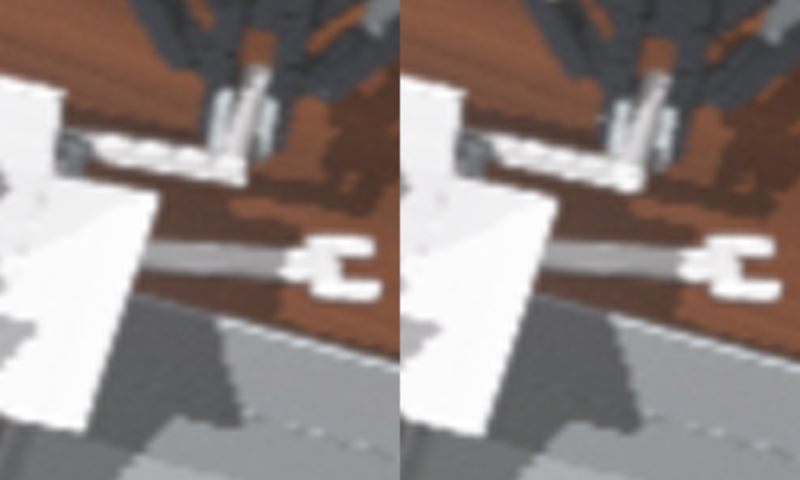

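Gate and lever arm moved slightly while the tray did not, so the stop isn't reached yet. I'll keep going in small steps.

```bash
python3 -m handwheel '[[0.5,0,0,0.1,0,0,0],[0.5,0,0,0.2,0,0,0],[0.5,0,0,0.2,0,0,0]]'
python3 - <<'E'
from h import *
a=imaging.camera("scene")[135:295,190:440];a=cv2.resize(a,(800,512),interpolation=cv2.INTER_CUBIC);cv2.imwrite("pics/sc6.png",a)
b=cv2.imread("pics/sc5.png");d=cv2.absdiff(a,b).max(2); 
for n,(x0,x1,y0,y1) in dict(gate=(350,445,165,300),arm=(395,480,140,180),bar=(60,190,70,190),tray=(140,380,80,280)).items(): print(n,d[y0:y1,x0:x1].max(),d[y0:y1,x0:x1].mean(), (d[y0:y1,x0:x1]>40).sum())
s=get_state();print(s['tcp_pos'],s['force'],s['wrist_torque'],s['finger_gap'])
E
```

```text
t: 5.52
tcp_pos: [448.6, 160.6, 133.8]
eef_rot: [0.001, -0.105, 0.994, 0.002]
force: [0.6, 1.8, 11.9]
finger_gap: 10.8
gate 56 1.98588693957115 23
arm 60 8.924117647058823 75
bar 17 1.4740384615384616 0
tray 25 1.2918125 0
[448.59852251 160.58038605 133.79609837] [ 1.1291571   2.24988057 10.72462054] [ 0.16265128 -0.36394206 -0.13471648] 10.791974512341802
```

Force jumped to 11 N with the tray unmoved, so the gate is at its stop. Now I'll release and rise.

```bash
python3 -m handwheel '[[1.5,0,0,0,0,0,0],[2.5,0,0,0,0,0,0],[4,0,0,0,0,0,0],[4,0,0,0,0,0,0],[4,0,0,0,0,0,0],[4,0,0,-3,0,0,0],[4,0,0,-6,0,0,0],[4,0,0,-10,0,0,0],[4,0,0,-14,0,0,0],[4,0,0,-17,0,0,0],[4,0,0,-17,0,0,0]]'
python3 - <<'E'
from h import *
from scipy.spatial.transform import Rotation as T
a=imaging.camera("scene")[135:295,190:440];a=cv2.resize(a,(800,512),interpolation=cv2.INTER_CUBIC);cv2.imwrite("pics/sc7.png",a)
s=get_state();print(s['joints'],s['tcp_pos'],s['force'],s['finger_gap'])
q=s['eef_rot'];R=T.from_quat([q[1],q[2],q[3],q[0]]).as_matrix();print(R)
print(R.T@(np.array([636.5,-106.5,303])-s['tcp_pos']))
E
```

```text
t: 6.48
tcp_pos: [450.0, 160.6, 309.2]
eef_rot: [0.005, -0.105, 0.994, 0.003]
force: [1.0, -1.1, -0.2]
finger_gap: 39.7
[-0.60166727  0.22335069  0.16273399  1.92601185 -0.04656907  0.98740678
  1.36376447] [449.20503148 160.36032911 306.4565833 ] [-0.3184794   0.33077724 -0.68750272] 39.85344579824326
[[-0.97790122 -0.20897815  0.00611042]
 [-0.2089411   0.97790867  0.00618487]
 [-0.00726793  0.00477147 -0.9999622 ]]
[-127.37276622 -300.12207845    2.95040721]
```

View pics/sc7.png

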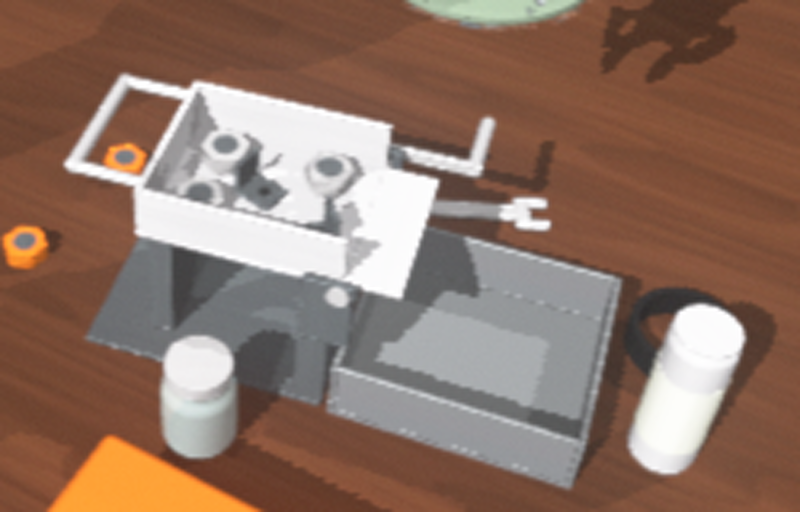

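The gate is down level with the floor and the tray is flat. Next, above the rear bar.

```bash
python3 -m handwheel '[[4,-1.2,-3,0,0,0,0],[4,-2.5,-6,0,0,0,0],[4,-3.8,-9,0,0,0,0],[4,-5.1,-12,0,0,0,0],[4,-6.4,-15,0,0,0,0],[4,-7.7,-18,0,0,0,0],[4,-9,-21,0,0,0,0],[4,-10.3,-24,0,0,0,0],[4,-11.6,-27,0,0,0,0],[4,-12.7,-29.5,0.3,0,0,0],[4,-12.7,-30,0.3,0,0,0],[4,-12.7,-30,0.3,0,0,0]]'
python3 - <<'E'
from h import *
np.set_printoptions(precision=2,suppress=True)
from scipy.spatial.transform import Rotation as T
cv2.imwrite("pics/w8.png",imaging.camera("wrist"))
s=get_state();print(s['joints'],s['tcp_pos'],s['force'],s['finger_gap'])
q=s['eef_rot'];R=T.from_quat([q[1],q[2],q[3],q[0]]).as_matrix();print(R)
for P in [(636.4,-106.5,175),(583,-117,175)]: print(proj("wrist",P))
E
```

```text
t: 7.53
tcp_pos: [635.8, -108.6, 301.0]
eef_rot: [0.002, -0.104, 0.995, 0.002]
force: [-0.4, 0.3, -0.3]
finger_gap: 39.8
[-0.1   0.53  0.27  1.51 -0.16  1.13  1.98] [ 635.53 -106.92  301.44] [0.4  0.4  0.27] 39.7247094066266
[[-0.98 -0.21  0.  ]
 [-0.21  0.98  0.01]
 [-0.    0.01 -1.  ]]
[253.17 199.97]
[254.1  137.91]
```

View pics/w8.png

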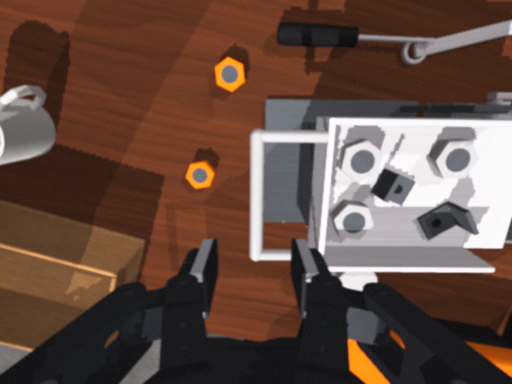

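Run:
```python
from h import *
np.set_printoptions(precision=2,suppress=True)
from scipy.spatial.transform import Rotation as T
im=cv2.imread("pics/w8.png");g=im.min(2)
for r in (150,175,195,215,240):
    c=np.where(g[r,235:285]>150)[0]+235; print(r,c.min(),c.max())
a=plane("wrist",(257,135),175);b=plane("wrist",(257.5,254),175);print(a,b,np.linalg.norm(a-b))
s=get_state();q=s['eef_rot'];R=T.from_quat([q[1],q[2],q[3],q[0]]).as_matrix()
m=(a+b)/2;print(m,R.T@(m+[0,0,6]-s['tcp_pos']), np.degrees(np.arctan2(a[1]-b[1],a[0]-b[0])))
print(R[:,0])
```

```text
150 251 263
175 251 262
195 251 262
215 250 261
240 250 261
[ 580.17 -115.13  175.  ] [688.17 -91.35 175.  ] 110.59060279997104
[ 634.17 -103.24  175.  ] [  1.16   3.25 120.45] -167.58231520334022
[-0.98 -0.21 -0.  ]
```

```bash
python3 -m handwheel '[[4,0.1,0.3,2.5,0,0,0],[4,0.1,0.3,5,0,0,0],[4,0.1,0.3,7.5,0,0,0],[4,0.1,0.3,10,0,0,0],[4,0.1,0.3,11.5,0,0,0],[4,0.1,0.3,12.2,0,0,0],[4,0.1,0.3,12.2,0,0,0],[2.5,0.1,0.3,12.2,0,0,0],[1.5,0.1,0.3,12.2,0,0,0],[0.5,0.1,0.3,12.2,0,0,0],[0.5,0.1,0.3,12.2,0,0,0],[0.5,0.1,0.3,12.2,0,0,0]]' 40
python3 - <<'E'
from h import *
cv2.imwrite("pics/w9.png",imaging.camera("wrist"))
s=get_state();print(s['t'],s['tcp_pos'],s['force'],s['finger_gap'],s['eef_rot'])
E
```

```text
t: 8.58
tcp_pos: [635.4, -105.7, 181.1]
eef_rot: [0.004, -0.104, 0.995, 0.001]
force: [4.2, -10.9, -2.6]
finger_gap: 10.6
8.6333 [ 635.3714688  -105.79133939  181.08309353] [  5.18777506 -11.58066413  -2.25722938] 10.67450326413887 [ 0.00385204 -0.10357428  0.99461346  0.00126589]
```

View pics/w9.png

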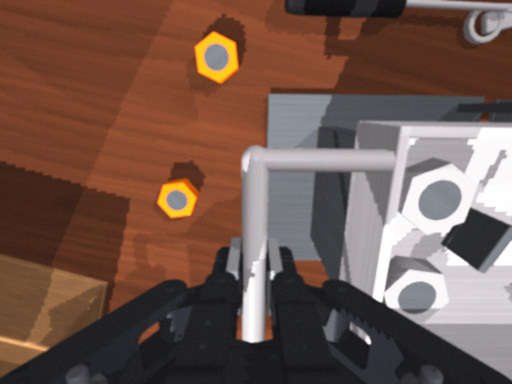

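Bar is gripped at (255,260) with a gap of 10.7 mm. Lifting along its arc.

```bash
python3 -m handwheel '[[0.5,0,0.13,-0.57,0,0,0],[0.5,0,0.26,-1.13,0,0,0],[0.5,0,0.41,-1.69,0,0,0],[0.5,0,0.56,-2.25,0,0,0],[0.5,0,0.75,-2.8,0,0,0],[0.5,0,0.94,-3.35,0,0,0],[0.5,0,1.14,-3.9,0,0,0],[0.5,0,1.35,-4.44,0,0,0],[0.5,0,1.59,-4.97,0,0,0],[0.5,0,1.83,-5.5,0,0,0],[0.5,0,2.09,-6.03,0,0,0],[0.5,0,2.35,-6.54,0,0,0]]'
cat > st.py <<'E'
from h import *
import sys
np.set_printoptions(precision=2,suppress=True)
from scipy.spatial.transform import Rotation as T
s=get_state();print(s['t'],s['tcp_pos'],s['force'],s['finger_gap'])
q=s['eef_rot'];R=T.from_quat([q[1],q[2],q[3],q[0]]).as_matrix();print(R[:,2])
# bar now assumed at tcp; arc targets from start tcp
p0=np.array([635.37,-105.79,181.08]);X=np.array([-.208,.978,0])
for t in map(float,sys.argv[2:]):
    c,sn=np.cos(t),np.sin(t);w=p0+X*(-228*c+45*sn+228)+[0,0,228*sn+45*c-45]
    print(t,R.T@(w-s['tcp_pos'])/10)
if sys.argv[1]!='-':
    a=imaging.camera("scene")[115:295,190:440];cv2.imwrite(f"pics/{sys.argv[1]}.png",cv2.resize(a,(800,576),interpolation=cv2.INTER_CUBIC))
E
python3 st.py sc10 0.35 0.4 0.45 0.5 0.55 0.6
```

```text
t: 9.63
tcp_pos: [630.8, -83.0, 247.6]
eef_rot: [0.005, -0.104, 0.995, 0.001]
force: [7.7, -2.4, -5.2]
finger_gap: 10.4
9.6333 [630.76 -83.02 247.61] [ 7.7  -2.36 -5.24] 10.416836472168596
[ 0.01  0.   -1.  ]
0.35 [ 0.02  0.6  -0.89]
0.4 [ 0.01  1.23 -1.87]
0.45 [-0.    1.91 -2.81]
0.5 [-0.01  2.63 -3.72]
0.55 [-0.02  3.39 -4.6 ]
0.6 [-0.02  4.2  -5.43]
```

View pics/sc10.png

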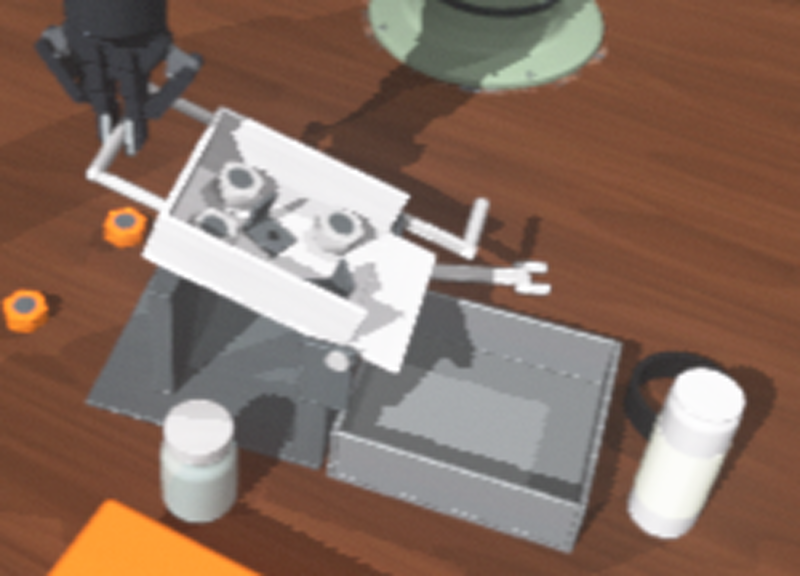

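The tray is raised about 0.3 rad. The gripper holds the bar and the gate stays in line with the floor. I'll carry on slowly.

```bash
python3 -m handwheel '[[0.5,0,0.3,-0.45,0,0,0],[0.5,0,0.6,-0.89,0,0,0],[0.5,0,0.92,-1.38,0,0,0],[0.5,0,1.23,-1.87,0,0,0],[0.5,0,1.57,-2.34,0,0,0],[0.5,0,1.91,-2.81,0,0,0],[0.5,0,2.15,-3.12,0,0,0],[0.5,0,2.39,-3.43,0,0,0],[0.5,0,2.63,-3.72,0,0,0],[0.5,0,2.88,-4.02,0,0,0],[0.5,0,3.13,-4.31,0,0,0],[0.5,0,3.39,-4.6,0,0,0]]'; python3 st.py sc11 0.6 0.65 0.7 0.75 0.8
```

```text
t: 10.68
tcp_pos: [624.2, -50.4, 295.7]
eef_rot: [0.007, -0.103, 0.995, 0.0]
force: [9.2, -5.2, -0.0]
finger_gap: 10.4
10.6833 [624.17 -50.4  295.66] [ 9.16 -5.18 -0.04] 10.433886067081461
[ 0.01  0.   -1.  ]
0.6 [ 0.05  0.87 -0.63]
0.65 [ 0.04  1.72 -1.42]
0.7 [ 0.03  2.61 -2.18]
0.75 [ 0.03  3.53 -2.88]
0.8 [ 0.02  4.49 -3.54]
```

View pics/sc11.png

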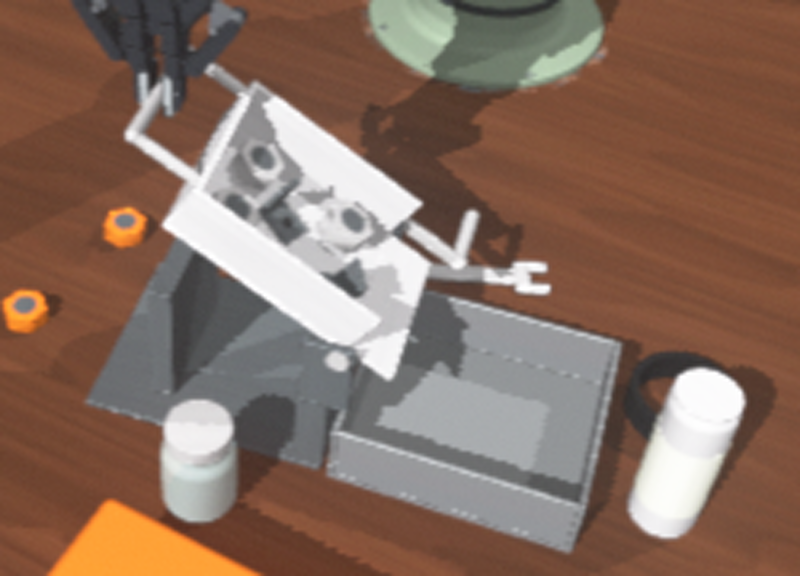

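Nothing has slid yet at about 0.55 rad. Continuing slower still.

```bash
python3 -m handwheel '[[0.5,0,0.2,-0.15,0,0,0],[0.5,0,0.4,-0.3,0,0,0],[0.5,0,0.6,-0.45,0,0,0],[0.5,0,0.87,-0.63,0,0,0],[0.5,0,1.0,-0.75,0,0,0],[0.5,0,1.15,-0.9,0,0,0],[0.5,0,1.3,-1.03,0,0,0],[0.5,0,1.42,-1.15,0,0,0],[0.5,0,1.58,-1.28,0,0,0],[0.5,0,1.72,-1.42,0,0,0],[0.5,0,1.72,-1.42,0,0,0],[0.5,0,1.72,-1.42,0,0,0]]'; python3 st.py sc12 0.7 0.75 0.8 0.85
```

```text
t: 11.73
tcp_pos: [621.1, -34.7, 311.9]
eef_rot: [0.008, -0.103, 0.995, -0.001]
force: [4.8, -9.6, 6.5]
finger_gap: 10.3
11.7333 [621.13 -34.67 311.86] [ 4.8  -9.64  6.55] 10.333056140114746
[ 0.02  0.   -1.  ]
0.7 [ 0.08  1.01 -0.56]
0.75 [ 0.07  1.93 -1.26]
0.8 [ 0.07  2.88 -1.92]
0.85 [ 0.06  3.87 -2.53]
```

View pics/sc12.png

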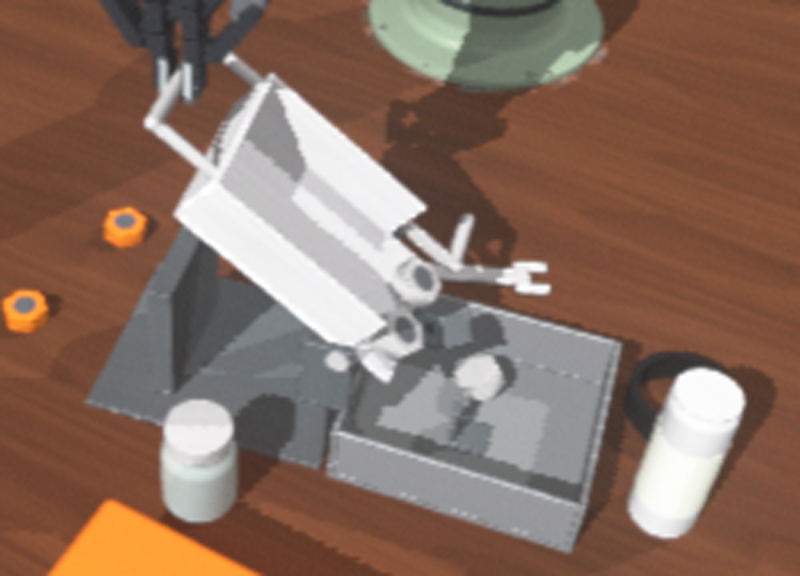

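Parts are sliding over the gate; two nuts at crop (415,280) and (405,330), one already in the air over the bin. I'll hold.

```bash
python3 -m handwheel '[[0.5,0,0.1,-0.05,0,0,0],[0.5,0,0.2,-0.1,0,0,0],[0.5,0,0.3,-0.15,0,0,0],[0.5,0,0.3,-0.15,0,0,0],[0.5,0,0.3,-0.15,0,0,0],[0.5,0,0.3,-0.15,0,0,0],[0.5,0,0.3,-0.15,0,0,0],[0.5,0,0.3,-0.15,0,0,0]]'; python3 st.py sc13 0.7 0.75 0.8 0.85 0.9
```

```text
t: 12.45
tcp_pos: [620.7, -32.5, 314.1]
eef_rot: [0.009, -0.103, 0.995, -0.001]
force: [2.9, -5.8, 3.5]
finger_gap: 10.7
12.45 [620.71 -32.47 314.12] [ 2.94 -5.77  3.51] 10.659773060793317
[ 0.02 -0.   -1.  ]
0.7 [ 0.09  0.78 -0.33]
0.75 [ 0.08  1.7  -1.04]
0.8 [ 0.07  2.66 -1.7 ]
0.85 [ 0.07  3.64 -2.31]
0.9 [ 0.06  4.66 -2.87]
```

View pics/sc13.png

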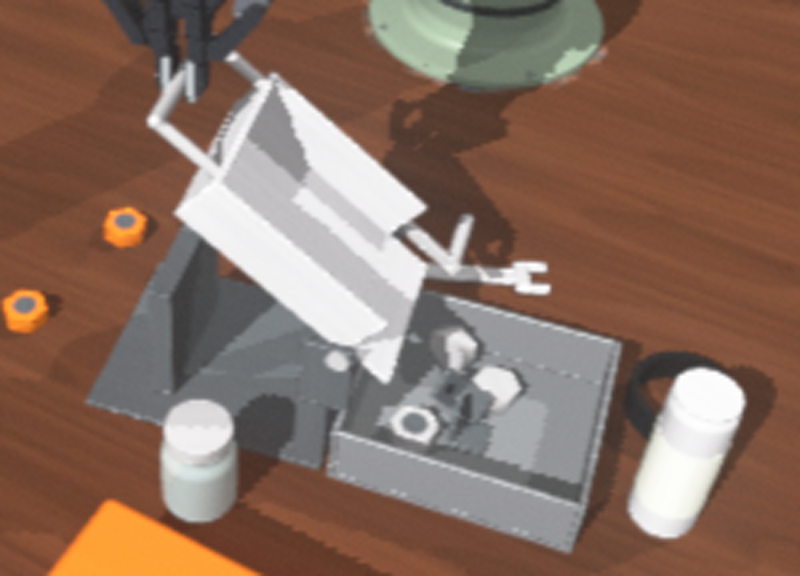

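Run:
```python
from h import *
a=imaging.camera("scene")[205:290,290:390];b=imaging.camera("side")[115:205,200:300]
cv2.imwrite("pics/c14.png",np.hstack([cv2.resize(a,(400,400),interpolation=cv2.INTER_CUBIC),cv2.resize(b,(400,400),interpolation=cv2.INTER_CUBIC)]))
```

```text
(no output)
```

View pics/c14.png

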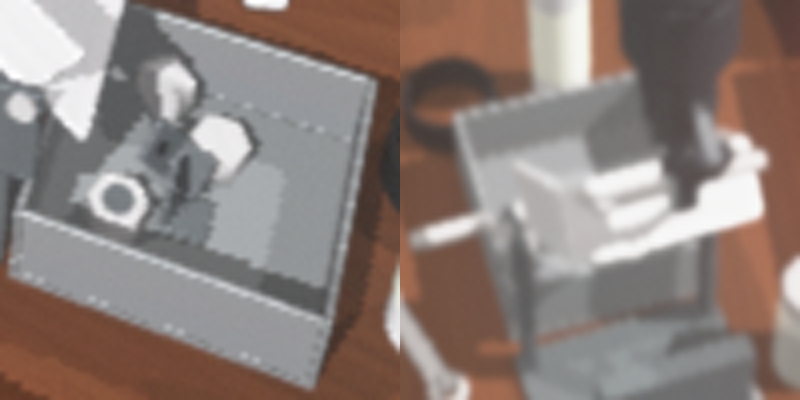

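Three nuts and what look like both brackets are in the bin. To be sure nothing is hidden in the tray, I'll tip on to about 0.9.

```bash
python3 -m handwheel '[[0.5,0,0.4,-0.15,0,0,0],[0.5,0,0.78,-0.33,0,0,0],[0.5,0,1.24,-0.69,0,0,0],[0.5,0,1.7,-1.04,0,0,0],[0.5,0,2.18,-1.38,0,0,0],[0.5,0,2.66,-1.7,0,0,0],[0.5,0,3.15,-2.02,0,0,0],[0.5,0,3.64,-2.31,0,0,0],[0.5,0,4.15,-2.6,0,0,0],[0.5,0,4.66,-2.87,0,0,0],[0.5,0,4.66,-2.87,0,0,0],[0.5,0,4.66,-2.87,0,0,0]]'; python3 st.py sc15 0.8 0.7 0.6 0.5
python3 - <<'E'
from h import *
a=imaging.camera("scene")[205:290,290:390];cv2.imwrite("pics/c15.png",cv2.resize(a,(706,600),interpolation=cv2.INTER_CUBIC))
E
```

```text
t: 13.6
tcp_pos: [611.7, 12.3, 344.7]
eef_rot: [0.011, -0.102, 0.995, -0.002]
force: [5.2, -6.7, 13.4]
finger_gap: 10.4
13.6 [611.68  12.27 344.69] [ 5.21 -6.66 13.37] 10.435581173756127
[ 0.02 -0.   -1.  ]
0.8 [ 0.16 -1.89  1.38]
0.7 [ 0.18 -3.77  2.75]
0.6 [ 0.2  -5.49  4.3 ]
0.5 [ 0.23 -7.06  6.02]
```

View pics/sc15.png

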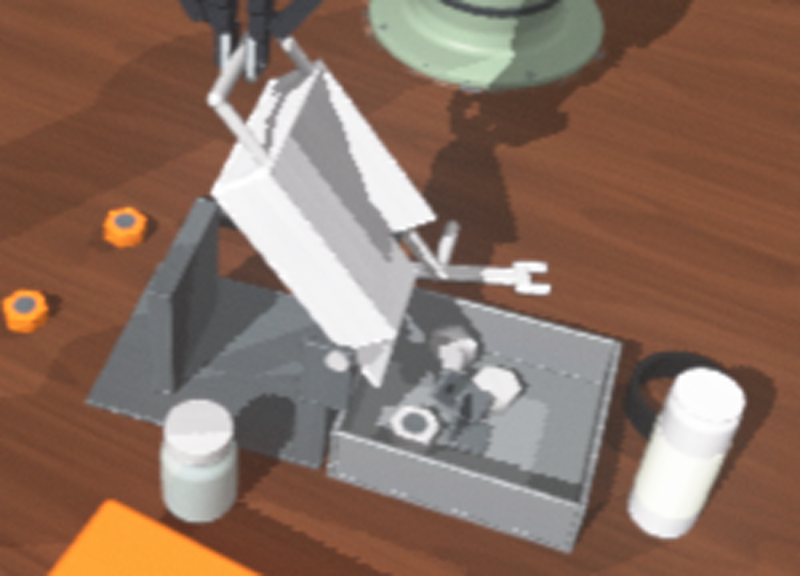

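View pics/c15.png

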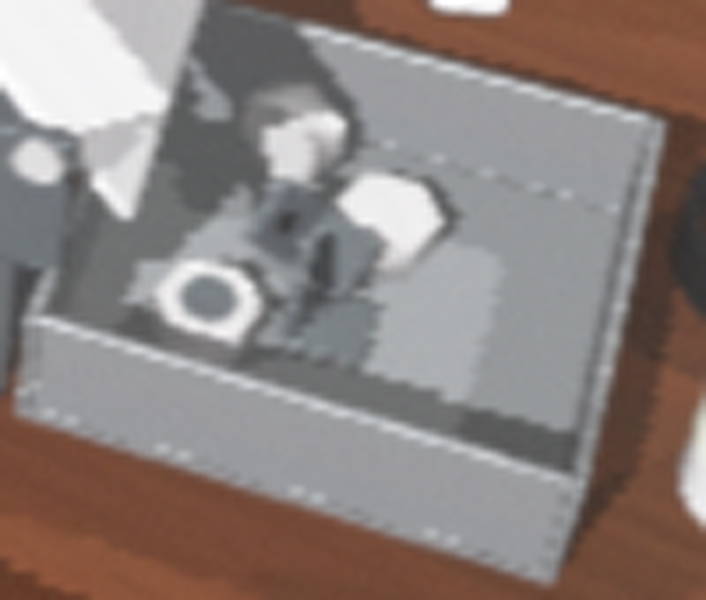

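All three nuts are at rest (crop 300,135; 395,220; 210,300), with two brackets between them and nothing more from the tray. Now lowering slowly.

```bash
python3 -m handwheel '[[0.5,0,-0.6,0.45,0,0,0],[0.5,0,-1.25,0.9,0,0,0],[0.5,0,-1.89,1.38,0,0,0],[0.5,0,-2.5,1.82,0,0,0],[0.5,0,-3.15,2.28,0,0,0],[0.5,0,-3.77,2.75,0,0,0],[0.5,0,-4.35,3.25,0,0,0],[0.5,0,-4.93,3.77,0,0,0],[0.5,0.1,-5.49,4.3,0,0,0],[0.5,0.1,-6.02,4.86,0,0,0],[0.5,0.1,-6.55,5.43,0,0,0],[0.5,0.1,-7.06,6.02,0,0,0]]'; python3 st.py - 0.45 0.4 0.35 0.3 0.25 0.2 0.15 0.1
```

```text
t: 14.7
tcp_pos: [625.8, -58.1, 284.6]
eef_rot: [0.01, -0.102, 0.995, -0.002]
force: [-3.5, -5.0, 3.7]
finger_gap: 10.7
14.7 [625.82 -58.13 284.58] [-3.49 -4.96  3.69] 10.68375542864679
[ 0.02 -0.   -1.  ]
0.45 [ 0.07 -0.63  0.88]
0.4 [ 0.09 -1.3   1.83]
0.35 [ 0.1  -1.92  2.81]
0.3 [ 0.12 -2.49  3.83]
0.25 [ 0.14 -3.01  4.87]
0.2 [ 0.15 -3.48  5.93]
0.15 [ 0.17 -3.89  7.02]
0.1 [ 0.19 -4.25  8.12]
```

```bash
python3 -m handwheel '[[0.5,0,-0.45,0.6,0,0,0],[0.5,0,-0.87,1.2,0,0,0],[0.5,0.1,-1.3,1.83,0,0,0],[0.5,0.1,-1.7,2.5,0,0,0],[0.5,0.1,-2.1,3.15,0,0,0],[0.5,0.1,-2.49,3.83,0,0,0],[0.5,0.1,-2.85,4.5,0,0,0],[0.5,0.15,-3.17,5.22,0,0,0],[0.5,0.15,-3.48,5.93,0,0,0],[0.5,0.15,-3.75,6.65,0,0,0],[0.5,0.2,-4.0,7.4,0,0,0],[0.5,0.2,-4.25,8.12,0,0,0]]'; python3 st.py sc16 0.075 0.05 0.025 0 -0.01
```

```text
t: 15.7
tcp_pos: [634.1, -100.4, 202.8]
eef_rot: [0.01, -0.102, 0.995, -0.002]
force: [0.7, 1.5, -1.3]
finger_gap: 10.3
15.7 [ 634.15 -100.39  202.77] [ 0.69  1.54 -1.27] 10.27138079008323
[ 0.02 -0.   -1.  ]
0.075 [ 0.   -0.15  0.47]
0.05 [ 0.01 -0.29  1.04]
0.025 [ 0.02 -0.42  1.6 ]
0.0 [ 0.03 -0.54  2.17]
-0.01 [ 0.04 -0.58  2.4 ]
```

View pics/sc16.png

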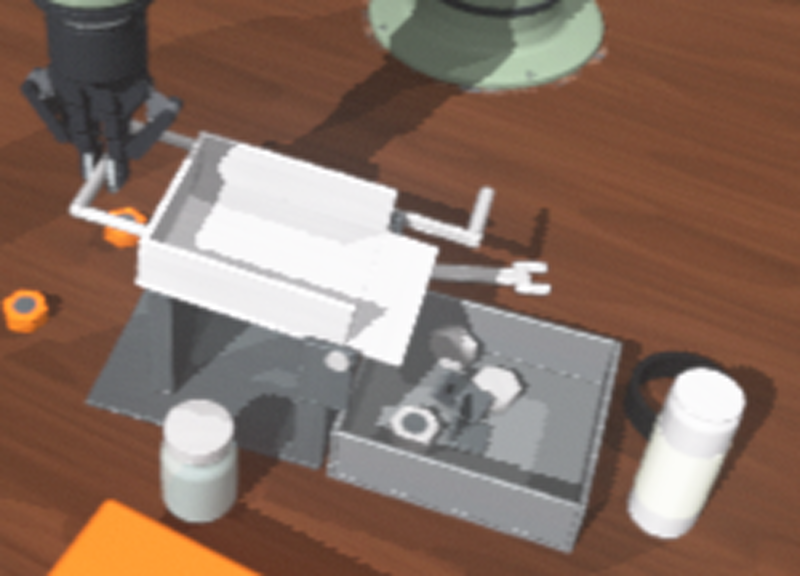

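The tray is empty and about 0.1 rad up. Lowering the last bit slowly until it touches the rest.

```bash
python3 -m handwheel '[[0.5,0,-0.1,0.3,0,0,0],[0.5,0,-0.18,0.6,0,0,0],[0.5,0,-0.25,0.9,0,0,0],[0.5,0,-0.33,1.2,0,0,0],[0.5,0,-0.4,1.5,0,0,0],[0.5,0,-0.46,1.75,0,0,0],[0.5,0,-0.5,2.0,0,0,0],[0.5,0,-0.53,2.1,0,0,0],[0.5,0,-0.53,2.1,0,0,0],[0.5,0,-0.53,2.1,0,0,0]]'; python3 st.py - 0
```

```text
t: 16.58
tcp_pos: [635.4, -105.9, 180.8]
eef_rot: [0.01, -0.102, 0.995, -0.002]
force: [-5.6, 0.4, 6.1]
finger_gap: 10.7
16.5833 [ 635.36 -105.86  180.83] [-5.57  0.39  6.05] 10.661731047611843
[ 0.02 -0.   -1.  ]
0.0 [-0.    0.01 -0.02]
```

```bash
python3 -m handwheel '[[0.5,0,0,0.1,0,0,0],[0.5,0,0,0.2,0,0,0],[0.5,0,0,0.2,0,0,0]]'; python3 st.py sc17 0
python3 - <<'E'
import cv2,numpy as np
a=cv2.imread("pics/sc17.png")
print(a.shape)
E
```

```text
t: 16.83
tcp_pos: [635.4, -105.9, 180.6]
eef_rot: [0.01, -0.102, 0.995, -0.002]
force: [-13.0, 2.0, 26.5]
finger_gap: 10.8
16.8333 [ 635.44 -105.9   180.58] [-13.02   1.97  26.51] 10.770659878149456
[ 0.02 -0.   -1.  ]
0.0 [ 0.    0.01 -0.05]
(576, 800, 3)
```

View pics/sc17.png

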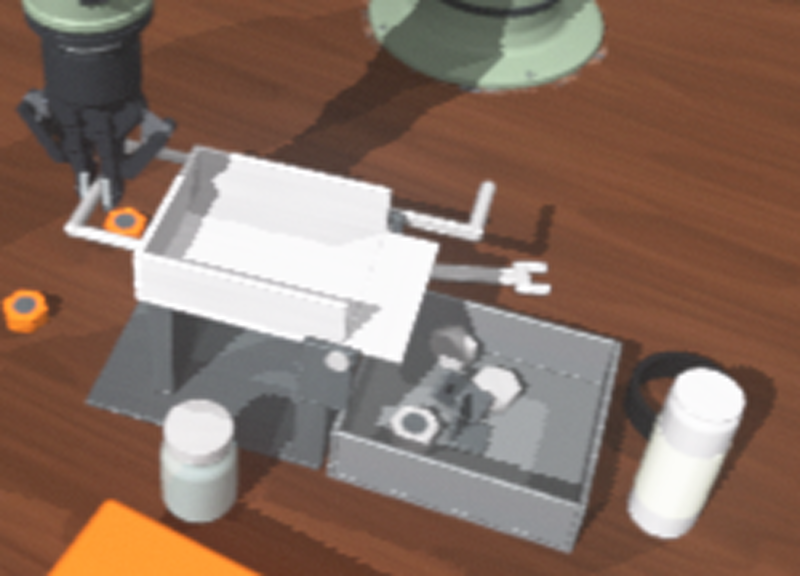

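The tray is firmly on its rest: 26 N back-force and no motion. I'll open the fingers and rise clear.

```bash
python3 -m handwheel '[[0.5,0,0,0,0,0,0],[2,0,0,0,0,0,0],[4,0,0,0,0,0,0],[4,0,0,0,0,0,0],[4,0,0,0,0,0,0],[4,0,0,0,0,0,0],[4,0,0,-2,0,0,0],[4,0,0,-5,0,0,0],[4,0,0,-9,0,0,0],[4,0,0,-13,0,0,0],[4,0,0,-14,0,0,0],[4,0,0,-14,0,0,0]]'; python3 st.py sc18
python3 - <<'E'
from h import *
cv2.imwrite("pics/w18.png",imaging.camera("wrist"))
a=imaging.camera("side")[90:270,150:350];cv2.imwrite("pics/si18.png",cv2.resize(a,(666,600),interpolation=cv2.INTER_CUBIC))
E
```

```text
t: 17.88
tcp_pos: [633.8, -106.0, 324.3]
eef_rot: [0.013, -0.102, 0.995, -0.002]
force: [0.1, 0.4, -1.0]
finger_gap: 40.1
17.8833 [ 633.75 -106.03  324.3 ] [ 0.09  0.39 -0.96] 40.078892969169694
[ 0.03 -0.   -1.  ]
```

View pics/sc18.png

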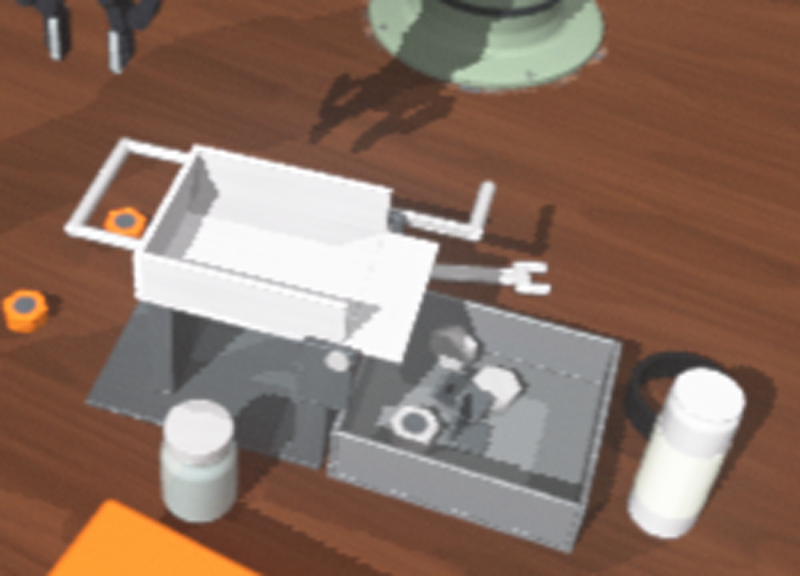

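View pics/si18.png

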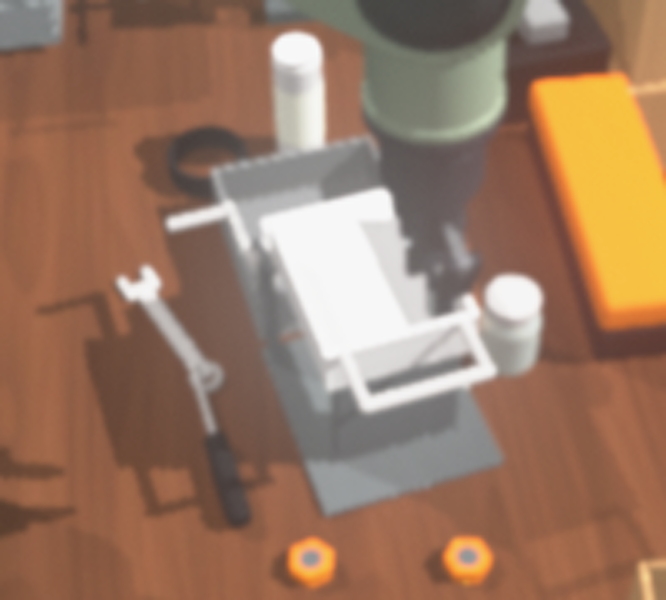

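View pics/w18.png

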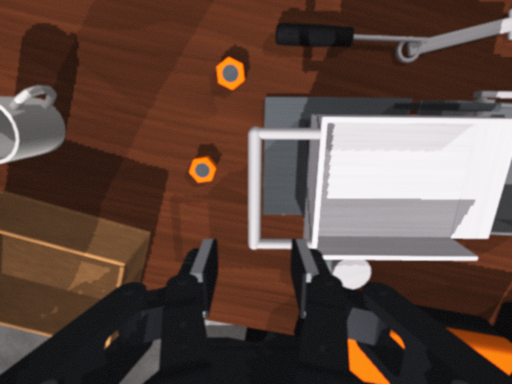

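The final pictures show the tray flat and empty, with the bar corners at the same pixels as before. The gate edge is also unmoved, at (405,360)–(437,242), the five parts lie in the bin and the gripper is clear. Handing in.

Run:
```python
from station import manip,get_state
s=get_state();print(abs(s['qd']).max(),s['force']);print(manip.close_job())
```

```text
0.013944803140161733 [-0.5886425   0.1566173  -0.29579555]
the job is handed in; nothing more can be done
None
```

I handed the job in at about 18 s. The gate was lowered by its peg to the stop while the tray lay flat. The tray was then tipped by its rear bar to about 0.9 rad, lowered slowly and released.

**Last checks:**
- **Gate:** still down at the same pixels as just after it was lowered. At the stop the force on the tool jumped to 11 N and the tray did not move.
- **Tray:** empty and back on its rest. The gripper met 26 N of back-force there, and the bar is at its starting pixels.
- **Parts:** three nuts lie in the bin with two interleaved brackets between them.
- **Bin and other things on the bench:** no visible shift. I compared pictures rather than measuring the distances.
- **Robot:** gripper open and clear, tool force near zero.

**Disagreements:**
- **Peg offset:** the gate needed about 7 mm more downward travel than my first estimate of the grip height on the peg. I found the stop by force and pictures instead of by calculated position.
- **Brackets:** they overlap in the picture, so counting them as two rests partly on the tray being empty.

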